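# Fetch the reference sample from the latched case onto the balance

### The arm

A 6-joint arm with a two-finger parallel gripper is mounted at the origin on the work surface. World frame = base frame: x ahead of the robot, y to its left, z up, the work surface at z = 0. Lengths are in m, angles in rad, forces in N, time in s.
With the tool pointing down it reaches from about 0.2 to 0.875 m from the base axis. Payload 3.4 kg.
Tool frame: the origin (TCP) lies at the very end of the fingers, on their centre line; the grasp point (between the pads) lies robot.tcp_to_grasp behind it (robot.tcp_to_grasp is the distance from the TCP to the grasp point, in m); z points along the fingers, y is the line along which they close (so a half turn about z gives the same grasp; the last joint's range is limited). The gripper opens to 94 mm and grips with 3 to 60 N. Pads are 16 mm wide; open, the fingers measure 119 mm over their backs; the gripper's body (75 mm by 177 mm) begins 78 mm behind the grasp point.
Start: joints at [-1.385, 0.276, 1.505, -0, 1.361, -0.121], TCP at [0.174, -0.548, 0.205] pointing down, gripper open.
Joint ranges: [-2.89, 2.89], [-0.75, 2.08], [0.22, 2.7], [-1.18, 4.32], [0.11, 2.71], [-2.7, 2.7]. Speed limits (rad/s): [2.57, 2.57, 3.14, 3.14, 3.14, 3.14].

### API

Orientations are given as a unit quaternion [x, y, z, w].
In Python, from rig import robot gives the robot as it stands. The module is installed in compiled form; this text tells all that it offers.
- The arm moves only by the shell command python3 -m creep 'ROWS' [OPENING] [FORCE]. ROWS is JSON, a list that holds one entry, the list of rows, each a list of 4 numbers: the shift along the tool's x, y, z in units of 40 mm (1.0 is 40 mm), then the turn about the tool's z in units of 6 degrees (1.0 is 6 degrees). A call has exactly 10 rows; each row is the pose to reach, as a shift and turn from the pose commanded when the call began, along the tool's axes at that moment; what a row does not reach only later rows make up. A row lasts 1/12 s, in which the tool goes at most 41.7 mm and 7.16 degrees, less where a joint would pass 70% of its speed; a pose out of reach is approached as far as the arm can. A call with a gripper value outside its range is refused whole. OPENING is the opening, from 0 (shut) to 1 (fully open), set as the call begins (- or left out, the last holds). The fingers move at their own pace and stop on an object; FORCE is the grip in N (left out, the last holds). Time passes only in rows, so rows that repeat a pose let the fingers close, or fill a call up. It gives the time, the measured TCP pose, the force, the opening and the grip force at its end, in the units of the state.
- robot.observe(): the state, without advancing time (a new reading comes with each control period).
- robot.capture(name): name is "side" or "top"; returns the picture (400x640x3 uint8, red, green, blue); there is no depth.
- robot.calibration(name): a dict with "camera_matrix" (3x3 intrinsics, pixels), "xyz" and "rotation" of the camera in the world. Camera axes: x right, y up, looking along -z (the intrinsics and any distortion apply to the point x, -y, -z); pixel columns grow to the right and rows downward; lengths in m; the calibration is good to about 2 mm. A picture is of the moment at which its call begins. calibration takes no time and is no camera call.
- robot.job_done(): hands the job in; it is judged then, once.
The state is a dict: "clock": time; "joint_positions": joint angles; "qd": joint speeds; "effort": joint torques, N m; "ee_pos": TCP position; "eef_rot": TCP orientation; "force": force on the tool from outside, world axes, zero at the start; "torque": the same for the moment, N m; "opening": opening from 0.0 (shut) to 1.0 (fully open); "finger_force": force on a finger pad.
Only numpy, scipy, OpenCV 4.12 (cv2) and the standard library are available. Lean on these libraries where they do the work, as an engineer would, in place of code of your own. Each camera call takes 0.05 s, during which the arm holds its last target. There are 200 camera calls.

### The job

The amber reference bottle shut in the grey sample case is to be weighed. First clear the green-capped jar off the case's lid into the shallow steel tray, then swing the red latch lever well clear of the lid, open the blue lid until it stands upright or beyond, and set the bottle standing fully on the round pan of the orange balance. Keep jar and bottle upright, set them down rather than dropping them, leave the jar in the tray and the case unlatched and open, and leave the other things alone.

Things in the scene. Friction and masses are not known exactly. Their poses are not given: they have to be found in the camera images.
- case: Grey sample case fixed to the bench: 150 (x) by 190 (y) by 100 mm high, walls 5 mm, inner (foam) floor 10 mm above the bench. Origin: centre of its underside; its -x side is the front (robot side). The closed lid's top is at z = 108 mm. A grey post 48 by 34 mm, 100 mm high, against the front wall at y = -60 mm carries the latch.
- lid (a joint): Hinge of the blue lid (156 by 194 by 8 mm) along the case's far (+x) top edge: 0 closed, grows as it opens upward, 1.57 upright, stop at 1.9 rad. The hinge is stiff: the lid stays where it is left.
- lid_tab (a point): Point on the orange opening tab that sticks out level from the lid's front edge: tab 24 mm wide (along the case's y), 12 mm thick, 38 mm long; this point is 27 mm out from the edge, mid thickness. Lid closed: (-105, 30, 104) mm in the case frame; it swings at 180 mm from the hinge axis. Pinch its sides from above; it points up when the lid is upright.
- lid_hinge (a point): Middle of the lid's hinge axis, at (75, 0, 100) mm in the case frame; the axis runs along the case's y; this point's x axis turns with the lid, and -x points from the hinge to the tab.
- latch (a joint): Red latch lever, turning about a vertical pivot: 0 to 0.3 at the start, pointing from the front post over the lid (towards the case's +x) and holding it shut; grows as it swings clockwise seen from above towards the case's -y side. The arm is clear of the lid beyond 1.4 rad; stop at 2.0. It stays where it is left.
- latch_knob (a point): Centre of the upright red round knob near the lever's tip: 18 mm diameter, 34 mm tall, its top 15 mm above this point and its foot (on the arm) 19 mm below; 65 mm from the pivot. Can be pinched from above.
- latch_pivot (a point): On the latch's vertical pivot axis, at (-103, -60, 119.5) mm in the case frame.
- jar: White jar with green cap standing on the closed lid: 56 mm diameter, 80 mm tall. Origin: centre of its underside; z is its axis.
- bottle: Amber wide-mouth bottle with white cap and paper label, standing on the foam floor inside the case (hidden until the lid is open): 44 mm diameter with straight sides up to 62 mm, then a white cap 36 mm in diameter, 85 mm tall in all. Origin: centre of its underside; z is its axis.
- tray: Shallow square steel tray fixed on the bench, 190 by 190 mm, 16 mm high, walls and floor 4 mm. Origin: centre of its underside. Stands left or right of the case.
- pan (a point): Centre of the top of the balance's round steel pan, 130 mm diameter, 66 mm above the bench. The orange balance (250 by 190 by 54 mm, black display at its robot side) is fixed on the other side of the case from the tray; its middle lies 45 mm from the pan centre towards the display.
- amber: Bystander: amber bottle with white cap standing on the bench, 50 mm diameter, 100 mm tall. Origin: centre of its underside.
- canister: Bystander: small orange canister with blue cap, 75 by 100 by 146 mm tall. Origin: centre of its underside.
- cup: Bystander: white plastic cup, 72 mm rim diameter, 85 mm tall. Origin: centre of its underside.

How it is judged:
By the outcome, as a careful person would: the job done as asked, in the order asked, and still so for the second after the job is handed in, with the robot touching nothing.
It also fails if it takes over 67 s, if anything falls off the work surface, if the arm or the gripper's body presses on something with over 40 N, if the wrist force passes 120 N, or if a joint passes its speed limit or range.

## Working session

There is one attempt and no reset: what is moved stays moved. The work goes in short steps, Python scripts to look and compute and a shell command to move; the robot and the scene stay as the last step left them, time stands still between calls to the robot, and variables do not carry over. Pictures are saved under pics/ and viewed, at most 10 in all, crops included, and the job is handed in when it is done.

```bash
mkdir -p pics
cat > h.py <<'E'
import numpy as np, cv2
from rig import robot
from scipy.spatial.transform import Rotation as R
def cal(n):
    c=robot.calibration(n); return c, np.array(c["camera_matrix"]), np.array(c["xyz"]), np.array(c["rotation"])
def ray(n,u,v):
    c,K,t,Rm=cal(n)
    d=np.linalg.inv(K)@[u,v,1.0]; d=Rm@[d[0],-d[1],-d[2]]
    return t,d/np.linalg.norm(d)
def plane(n,u,v,z):
    t,d=ray(n,u,v); return t+d*(z-t[2])/d[2]
def tri(a,b):
    (t1,d1),(t2,d2)=ray("top",*a),ray("side",*b)
    s=np.linalg.lstsq(np.c_[d1,-d2],t2-t1,rcond=None)[0]
    p,q=t1+s[0]*d1,t2+s[1]*d2
    return (p+q)/2,np.linalg.norm(p-q)
def proj(n,p):
    c,K,t,Rm=cal(n); q=Rm.T@(np.array(p)-t); q=K@[q[0],-q[1],-q[2]]; return q[:2]/q[2]
def snap(n,f):
    im=robot.capture(n); cv2.imwrite(f"pics/{f}.png",im[...,::-1]); return im
def st():
    o=robot.observe(); print({k:np.round(o[k],3).tolist() for k in o if k in("clock","ee_pos","eef_rot","force","opening","finger_force","joint_positions")}); return o
def to(p,yaw=None):
    """shift in row units to bring TCP to p"""
    o=robot.observe(); r=R.from_quat(o["eef_rot"]); return np.round(r.inv().apply(np.array(p)-o["ee_pos"])/0.04,2)
E
python3 - <<'E'
from h import *
for n in("top","side"):
    snap(n,n+"0"); c=robot.calibration(n); print(c)
print(robot.tcp_to_grasp); o=st(); print(R.from_quat(o["eef_rot"]).as_matrix().round(3))
E
```

```text
{'camera_matrix': array([[391.71738643,   0.        , 322.34303012],
       [  0.        , 391.71738643, 194.17524874],
       [  0.        ,   0.        ,   1.        ]]), 'xyz': array([0.52231898, 0.00245587, 1.11102043]), 'rotation': array([-0.03706091,  0.03354637,  0.71121992, -0.70118996])}
{'camera_matrix': array([[362.20320524,   0.        , 323.09269624],
       [  0.        , 362.20320524, 203.74123336],
       [  0.        ,   0.        ,   1.        ]]), 'xyz': array([0.23395171, 0.72087518, 0.64325566]), 'rotation': array([-0.10868329,  0.45417452,  0.85882721, -0.21054516])}
0.0188
{'clock': 0.1, 'joint_positions': [-1.385, 0.276, 1.506, -0.0, 1.361, -0.121], 'ee_pos': [0.174, -0.548, 0.205], 'eef_rot': [0.988, 0.153, -0.0, -0.001], 'force': [-0.136, 0.866, 0.587], 'finger_force': 0.0, 'opening': 1.003}
[[ 0.953  0.302 -0.   ]
 [ 0.302 -0.953  0.002]
 [ 0.    -0.002 -1.   ]]
```

```bash
sed -i 's/np.array(c\["rotation"\])$/R.from_quat(c["rotation"]).as_matrix()/' h.py; grep -n as_matrix h.py
```

```text
5:    c=robot.calibration(n); return c, np.array(c["camera_matrix"]), np.array(c["xyz"]), R.from_quat(c["rotation"]).as_matrix()
```

View pics/top0.png

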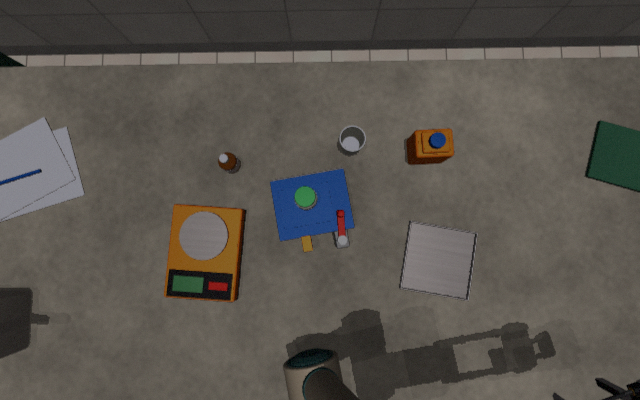

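View pics/side0.png

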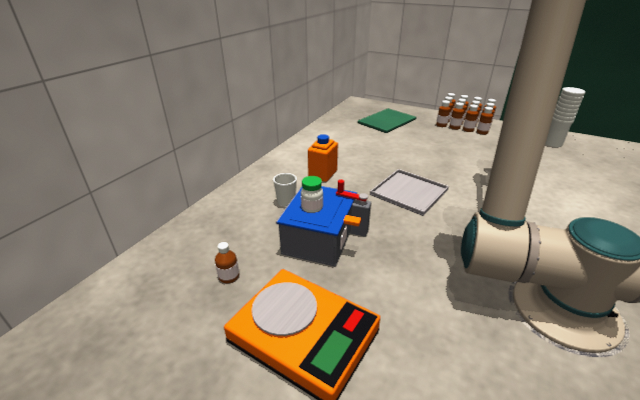

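The top view shows the balance at left (pan ≈(203,236)), the case in the middle with the blue lid ≈(312,205), the green cap (305,197) and the orange tab (307,243). The red latch is at (341,225), the tray at right ≈(438,260), and the bystanders stand beyond. The side view shows the same layout.

```bash
cat > m.py <<'E'
from h import *
def blob(im,lo,hi,roi=None):
    hsv=cv2.cvtColor(im,cv2.COLOR_RGB2HSV); m=cv2.inRange(hsv,np.array(lo),np.array(hi))
    if roi: z=np.zeros_like(m); a,b,c,d=roi; z[c:d,a:b]=m[c:d,a:b]; m=z
    cs,_=cv2.findContours(m,cv2.RETR_EXTERNAL,cv2.CHAIN_APPROX_NONE)
    return max(cs,key=cv2.contourArea)
def cen(c):
    M=cv2.moments(c); return np.array([M['m10'],M['m01']])/M['m00']
E
python3 - <<'E'
from m import *
L=lambda n:cv2.imread(f"pics/{n}.png")[...,::-1].copy()
t,s=L("top0"),L("side0")
def show(k,u,z): print(k,np.round(u,1),plane("top",*u,z).round(4))
lid=blob(t,(105,120,60),(125,255,255),(250,370,160,250)); box=cv2.boxPoints(cv2.minAreaRect(lid))
P=np.array([plane("top",*b,.108) for b in box]);print("lid",P.round(4),"c",P.mean(0).round(4),np.linalg.norm(np.diff(P,axis=0),axis=1).round(4))
g=blob(t,(50,100,50),(75,255,255),(280,330,170,220)); show("cap",cv2.minEnclosingCircle(g)[0],.188)
gs=blob(s,(50,100,50),(75,255,255),(290,340,160,210)); print("cap tri",tri(cen(g),cen(gs)))
tab=blob(t,(10,120,80),(28,255,255),(295,320,230,258)); print(cv2.boundingRect(tab)); show("tab",cen(tab),.110)
ts=blob(s,(5,120,80),(28,255,255),(335,366,205,230)); print("tab tri",tri(cen(tab),cen(ts)))
red=blob(t,(0,150,60),(5,255,255),(325,355,200,250)); print(cv2.minAreaRect(red),cv2.boundingRect(red))
rs=blob(s,(0,150,60),(5,255,255),(325,375,170,205)); print(cv2.boundingRect(rs))
hsv=cv2.cvtColor(t,cv2.COLOR_RGB2HSV)
m=(hsv[...,1]<40)&(hsv[...,2]>100)
m=m.astype(np.uint8)*255
for k,roi,z in(("tray",(385,495,205,310),.016),("pan",(170,240,205,268),.066)):
    q=np.zeros_like(m);a,b,c,d=roi;q[c:d,a:b]=m[c:d,a:b]
    c=max(cv2.findContours(q,0,1)[0],key=cv2.contourArea)
    r=cv2.minAreaRect(c); e=cv2.fitEllipse(c); print(k,r,e); show(k,e[0] if k=="pan" else r[0],z)
    P=np.array([plane("top",*b,z) for b in cv2.boxPoints(r)]);print(P.round(3))
big=cv2.resize(t[165:255,260:370],None,fx=7,fy=6,interpolation=cv2.INTER_CUBIC); big2=cv2.resize(s[160:250,270:380],None,fx=7,fy=6,interpolation=cv2.INTER_CUBIC)
cv2.imwrite("pics/c.png",cv2.resize(np.vstack([big,big2])[...,::-1],(428,600)))
E
```

```text
lid [[ 0.6581  0.1441  0.108 ]
 [ 0.6901 -0.0485  0.108 ]
 [ 0.537  -0.0727  0.108 ]
 [ 0.5058  0.1171  0.108 ]] c [0.5977 0.035  0.108 ] [0.1953 0.155  0.1923]
cap [304.5 196.1] [0.6109 0.0486 0.188 ]
cap tri (array([0.61195361, 0.04923252, 0.17971501]), np.float64(0.0012810383408205382))
(301, 236, 12, 16)
tab [306.6 243.4] [0.4977 0.0485 0.11  ]
tab tri (array([0.49810971, 0.04898746, 0.10442121]), np.float64(0.0011942752944547558))
((340.5685729980469, 222.87158203125), (24.069931030273438, 6.242201805114746), 87.1375961303711) (337, 211, 8, 25)
(337, 180, 29, 21)
tray ((447.5, 265.0), (93.0, 88.0), 0.0) ((441.653076171875, 267.6375427246094), (81.61247253417969, 99.33672332763672), 119.51872253417969)
tray [447.5 265. ] [ 0.4311 -0.3349  0.016 ]
[[ 0.314 -0.203  0.016]
 [ 0.554 -0.211  0.016]
 [ 0.55  -0.47   0.016]
 [ 0.311 -0.456  0.016]]
pan ((203.5, 235.5), (47.0, 47.0), 90.0) ((203.18055725097656, 235.36341857910156), (46.08359909057617, 47.54894256591797), 48.38376235961914)
pan [203.2 235.4] [0.5217 0.3251 0.066 ]
[[0.585 0.388 0.066]
 [0.583 0.262 0.066]
 [0.459 0.261 0.066]
 [0.46  0.385 0.066]]
```

View pics/c.png

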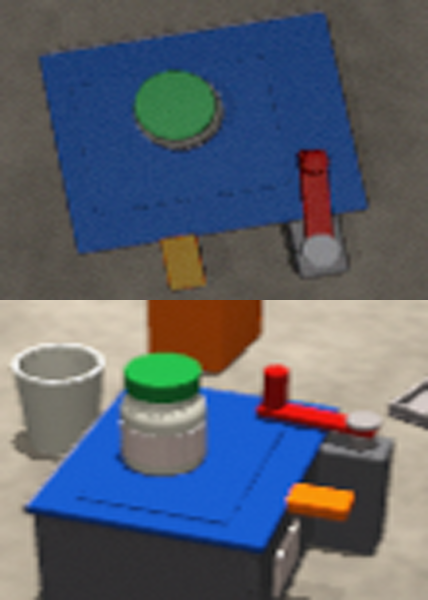

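```bash
cat >> h.py <<'E'
yaw=np.radians(9.3); C=np.array([.5977,.035,0])
ex=np.array([np.cos(yaw),np.sin(yaw),0]); ey=np.array([-np.sin(yaw),np.cos(yaw),0])
def case(x,y,z): return C+ex*x/1000+ey*y/1000+np.array([0,0,z/1000])
def tocase(p): d=np.array(p)-C; return np.round([d@ex*1000,d@ey*1000,d[2]*1000],1)
E
python3 - <<'E'
from h import *
k,e=tri((340.4,212.8),(340.9,186)); print("knob",k,e,tocase(k))
p=case(-103,-60,119.5);d=k-p;print("piv",p,np.hypot(*d[:2]),"ang",np.degrees(yaw)-np.degrees(np.arctan2(d[1],d[0])))
for z in(.13,.155): print(plane("top",340.4,212.8,z))
print("piv px",proj("top",p),proj("side",p),"tab",case(-105,30,104), proj("top",case(-105,30,104)))
P=np.array([plane("top",u,v,.016) for u,v in((411,222),(476,234),(467,298),(400,289))]);print("tray",P.round(3),P.mean(0).round(4),np.linalg.norm(P-np.roll(P,1,0),axis=1))
J=np.array([.6115,.049,.25]);print("jar",to(J),to([.6115,.049,.131]), tocase(J))
E
```

```text
knob [ 0.57208344 -0.03804883  0.13496305] 0.001756135423068305 [-37.1 -67.9 135. ]
piv [ 0.50575009 -0.04085654  0.1195    ] 0.06639274526671639 ang 6.876276605751143
[ 0.57315086 -0.03791355  0.13      ]
[ 0.57185548 -0.03688479  0.155     ]
piv px [341.89937954 239.8044896 ] [363.57372548 196.61064078] tab [0.48923204 0.04763727 0.104     ] [307.04741455 246.70897939]
tray [[ 0.551 -0.239  0.016]
 [ 0.515 -0.418  0.016]
 [ 0.341 -0.384  0.016]
 [ 0.368 -0.202  0.016]] [ 0.4437 -0.3106  0.016 ] [0.18635528 0.18245558 0.1766972  0.183885  ]
jar [ 14.94 -10.92  -1.11] [ 14.94 -10.91   1.86] [ 15.9  11.6 250. ]
```

```bash
python3 -m creep '[[[0.5,-0.4,-0.2,0],[1.2,-0.9,-0.5,0],[2,-1.5,-0.8,0],[2.8,-2.1,-1.1,0],[3.6,-2.7,-1.1,0],[4.4,-3.3,-1.1,0],[5.2,-3.85,-1.1,0],[6,-4.4,-1.1,0],[6.8,-4.95,-1.1,0],[7.5,-5.5,-1.1,0]]]' 1 20
python3 -m creep '[[[0.8,-0.6,0,0],[1.6,-1.2,0,0],[2.4,-1.8,0,0],[3.2,-2.4,0,0],[4,-3,0,0],[4.8,-3.6,0,0],[5.6,-4.2,0,0],[6.4,-4.8,0,0],[7,-5.15,0,0],[7.4,-5.4,0,0]]]'
python3 -c "
from h import *
print(to([.6115,.049,.131])); st()"
```

```text
clock: 0.93
ee_pos: [0.3942, -0.2459, 0.2492]
eef_rot: [0.988, 0.153, 0.0, -0.0]
force: [0.5, -0.6, -0.6]
opening: 1.0
finger_force: 0.0
clock: 1.77
ee_pos: [0.6115, 0.0504, 0.2485]
eef_rot: [0.988, 0.154, -0.0, -0.0]
force: [0.3, -0.8, 0.7]
opening: 1.002
finger_force: 0.0
[-0.01  0.04  2.94]
{'clock': 1.767, 'joint_positions': [-0.032, 0.316, 1.342, 0.001, 1.485, 1.23], 'ee_pos': [0.611, 0.05, 0.248], 'eef_rot': [0.988, 0.154, -0.0, -0.0], 'force': [0.319, -0.807, 0.698], 'finger_force': 0.0, 'opening': 1.002}
```

```bash
python3 -m creep '[[[0,0,0.2,0],[0,0,0.6,0],[0,0,1,0],[0,0,1.4,0],[0,0,1.8,0],[0,0,2.2,0],[0,0,2.5,0],[0,0,2.75,0],[0,0,2.9,0],[0,0,2.95,0]]]'
python3 -m creep '[[[0,0,0,0],[0,0,0,0],[0,0,0,0],[0,0,0,0],[0,0,0,0],[0,0,0,0],[0,0,0,0],[0,0,0,0],[0,0,0,0],[0,0,0,0]]]' 0.3 20
```

```text
clock: 2.6
ee_pos: [0.609, 0.0469, 0.1301]
eef_rot: [0.988, 0.153, -0.001, -0.0]
force: [-0.3, -0.3, 0.3]
opening: 1.001
finger_force: 0.0
clock: 3.43
ee_pos: [0.6102, 0.0478, 0.1318]
eef_rot: [0.988, 0.153, 0.0, -0.0]
force: [-1.0, 0.6, 3.4]
opening: 0.59
finger_force: 20.0
```

```bash
python3 -m creep '[[[0,0,-0.1,0],[0,0,-0.3,0],[0,0,-0.6,0],[0,0,-0.9,0],[0,0,-1.2,0],[0,0,-1.5,0],[0,0,-1.8,0],[0,0,-2,0],[0,0,-2.1,0],[0,0,-2.1,0]]]'
python3 -c "
from h import *
print(to([.4437,-.3106,.215]),to([.4437,-.3106,.029])); st()"
```

```text
clock: 4.27
ee_pos: [0.6106, 0.0473, 0.2164]
eef_rot: [0.988, 0.153, 0.001, 0.0]
force: [0.5, -0.6, -2.6]
opening: 0.592
finger_force: 20.0
[-6.68  7.27  0.03] [-6.69  7.27  4.68]
{'clock': 4.267, 'joint_positions': [-0.036, 0.326, 1.404, -0.0, 1.409, 1.228], 'ee_pos': [0.611, 0.047, 0.216], 'eef_rot': [0.988, 0.153, 0.001, 0.0], 'force': [0.548, -0.556, -2.635], 'finger_force': 20.0, 'opening': 0.592}
```

```bash
python3 -m creep '[[[-0.3,0.3,0,0],[-0.9,1,0,0],[-1.6,1.7,0,0],[-2.3,2.5,0,0],[-3,3.3,0,0],[-3.7,4,0,0],[-4.4,4.8,0,0],[-5.1,5.5,0,0],[-5.8,6.3,0,0],[-6.3,6.8,0,0]]]'
python3 -m creep '[[[-0.2,0.3,0.2,0],[-0.35,0.45,0.6,0],[-0.4,0.5,1.1,0],[-0.4,0.5,1.7,0],[-0.4,0.5,2.3,0],[-0.4,0.5,2.9,0],[-0.4,0.5,3.4,0],[-0.4,0.5,3.7,0],[-0.4,0.5,3.9,0],[-0.4,0.5,4,0]]]'
python3 -c "
from h import *
print(to([.4437,-.3106,.027])); snap('top','t1'); snap('side','s1')
import cv2; cv2.imwrite('pics/b1.png',np.hstack([cv2.imread('pics/t1.png')[140:340,330:530],cv2.imread('pics/s1.png')[100:300,320:520]]))"
```

```text
clock: 5.1
ee_pos: [0.45, -0.2909, 0.2147]
eef_rot: [0.988, 0.152, -0.001, 0.0]
force: [0.7, -0.4, -2.3]
opening: 0.588
finger_force: 20.0
clock: 5.93
ee_pos: [0.4423, -0.3105, 0.0536]
eef_rot: [0.988, 0.153, -0.001, -0.001]
force: [-0.6, 0.3, -2.6]
opening: 0.592
finger_force: 20.0
[0.03 0.01 0.66]
```

View pics/b1.png

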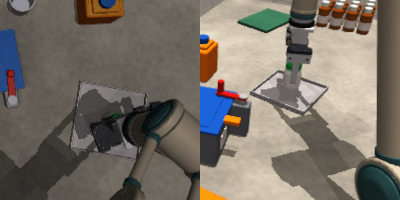

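The jar hangs just above the middle of the tray in both views, at about (110,125) in the left crop and (290,85) in the right one.

```bash
python3 -m creep '[[[0,0,0.1,0],[0,0,0.25,0],[0,0,0.38,0],[0,0,0.46,0],[0,0,0.52,0],[0,0,0.56,0],[0,0,0.6,0],[0,0,0.63,0],[0,0,0.65,0],[0,0,0.65,0]]]'
```

```text
clock: 6.87
ee_pos: [0.4428, -0.3119, 0.0294]
eef_rot: [0.988, 0.153, -0.0, 0.0]
force: [-0.3, -0.6, -2.3]
opening: 0.589
finger_force: 20.0
```

```bash
python3 -m creep '[[[0,0,0.01,0],[0,0,0.02,0],[0,0,0.03,0],[0,0,0.04,0],[0,0,0.05,0],[0,0,0.06,0],[0,0,0.06,0],[0,0,0.06,0],[0,0,0.06,0],[0,0,0.06,0]]]'
```

```text
clock: 7.7
ee_pos: [0.4429, -0.3119, 0.0278]
eef_rot: [0.988, 0.153, 0.0, 0.0]
force: [-1.3, 0.6, 6.4]
opening: 0.59
finger_force: 20.0
```

```bash
python3 -m creep '[[[0,0,0,0],[0,0,0,0],[0,0,0,0],[0,0,0,0],[0,0,0,0],[0,0,0,0],[0,0,0,0],[0,0,0,0],[0,0,-0.05,0],[0,0,-0.2,0]]]' 0.9 20
python3 -m creep '[[[0,0,-0.3,0],[0,0,-0.8,0],[0,0,-1.3,0],[0,0,-1.8,0],[0,0,-2.3,0],[0,0,-2.8,0],[0,0,-3.3,0],[0,0,-3.7,0],[0,0,-4,0],[0,0,-4.1,0]]]'
python3 -c "
from h import *
k=[.572,-.0375]
print(to(k+[.195]),to(k+[.127])); st()"
```

```text
clock: 8.53
ee_pos: [0.4423, -0.3114, 0.0346]
eef_rot: [0.988, 0.153, -0.001, -0.001]
force: [-0.3, 0.1, 0.2]
opening: 0.897
finger_force: 0.0
clock: 9.37
ee_pos: [0.4438, -0.3126, 0.2018]
eef_rot: [0.988, 0.153, 0.001, 0.002]
force: [0.4, -0.2, -0.2]
opening: 0.9
finger_force: 0.0
[ 5.13 -5.59  0.16] [ 5.13 -5.6   1.86]
{'clock': 9.367, 'joint_positions': [-0.742, 0.227, 1.582, -0.0, 1.328, 0.522], 'ee_pos': [0.444, -0.313, 0.202], 'eef_rot': [0.988, 0.153, 0.001, 0.002], 'force': [0.385, -0.245, -0.223], 'finger_force': 0.0, 'opening': 0.9}
```

Move above the knob, then check jar and knob.

```bash
python3 -m creep '[[[0.3,-0.3,0,0],[0.8,-0.9,0,0],[1.4,-1.5,0,0],[2,-2.2,0,0],[2.6,-2.9,0,0],[3.2,-3.5,0,0],[3.9,-4.2,0,0],[4.5,-4.9,0,0],[4.95,-5.4,0,0],[5.13,-5.6,0,0]]]' 0.5
python3 -c "
from h import *
print(to([.572,-.0375,.127])); snap('top','t2'); snap('side','s2')
cv2.imwrite('pics/b2.png',cv2.resize(np.hstack([cv2.imread('pics/t2.png')[140:340,280:480],cv2.imread('pics/s2.png')[100:300,260:460]]),(800,400)))"
```

```text
clock: 10.2
ee_pos: [0.5716, -0.0327, 0.1986]
eef_rot: [0.988, 0.154, 0.0, -0.001]
force: [0.4, 0.2, 0.4]
opening: 0.499
finger_force: 0.0
[-0.03  0.12  1.79]
```

View pics/b2.png

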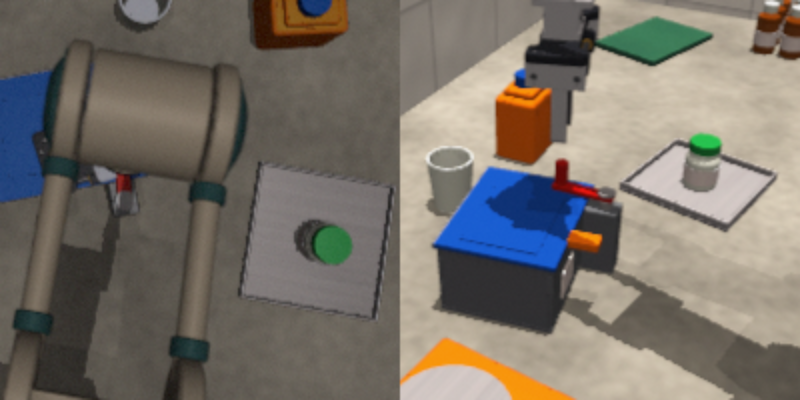

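The jar stands upright in the tray (cap at (331,244) in the left crop), and the latch knob is free at (562,175) in the right crop.

```bash
python3 -m creep '[[[0,0,0.2,0],[0,0,0.5,0],[0,0,0.8,0],[0,0,1.1,0],[0,0,1.4,0],[0,0,1.6,0],[0,0,1.75,0],[0,0,1.8,0],[0,0,1.8,0],[0,0,1.8,0]]]'
python3 -c "
from h import *
print(to([.572,-.0375,.127])); st()"
```

```text
clock: 11.13
ee_pos: [0.5711, -0.0368, 0.1274]
eef_rot: [0.988, 0.153, 0.0, 0.0]
force: [-0.2, -0.6, -0.3]
opening: 0.497
finger_force: 0.0
[0.02 0.02 0.01]
{'clock': 11.133, 'joint_positions': [-0.186, 0.325, 1.635, -0.0, 1.181, 1.079], 'ee_pos': [0.571, -0.037, 0.127], 'eef_rot': [0.988, 0.153, 0.0, 0.0], 'force': [-0.169, -0.583, -0.33], 'finger_force': 0.0, 'opening': 0.497}
```

```bash
python3 -m creep '[[[0,0,0,0],[0,0,0,0],[0,0,0,0],[0,0,0,0],[0,0,0,0],[0,0,0,0],[0,0,0,0],[0,0,0,0],[0,0,0,0],[0,0,0,0]]]' 0.1 25
python3 -c "
from h import *
o=st(); r=R.from_quat(o['eef_rot']); k=np.array(o['ee_pos']); p=case(-103,-60,0); d=k-p; d[2]=0
print(np.hypot(*d[:2]),np.degrees(np.arctan2(d[1],d[0])))
f=lambda a: R.from_euler('z',-a,degrees=True).apply(d)
for a in range(5,51,5): print(a,(r.inv().apply(f(a)-d)/.04).round(2)[:2])
r2=r*R.from_euler('z',30,degrees=True)
for a in range(55,101,5): print(a,(r2.inv().apply(f(a)-f(50))/.04).round(2)[:2])
"
```

```text
clock: 11.97
ee_pos: [0.5713, -0.0365, 0.1273]
eef_rot: [0.988, 0.153, 0.001, 0.0]
force: [1.5, -0.5, 1.6]
opening: 0.186
finger_force: 25.0
{'clock': 11.967, 'joint_positions': [-0.185, 0.325, 1.635, -0.0, 1.18, 1.079], 'ee_pos': [0.571, -0.036, 0.127], 'eef_rot': [0.988, 0.153, 0.001, 0.0], 'force': [1.485, -0.498, 1.568], 'finger_force': 25.0, 'opening': 0.186}
0.06571005840286984 3.8304403609736712
5 [-0.04  0.14]
10 [-0.09  0.27]
15 [-0.16  0.4 ]
20 [-0.23  0.52]
25 [-0.31  0.64]
30 [-0.41  0.75]
35 [-0.51  0.84]
40 [-0.62  0.93]
45 [-0.74  1.01]
50 [-0.87  1.08]
55 [-0.08  0.12]
60 [-0.18  0.22]
65 [-0.28  0.32]
70 [-0.39  0.41]
75 [-0.51  0.49]
80 [-0.64  0.56]
85 [-0.77  0.62]
90 [-0.91  0.66]
95 [-1.05  0.7 ]
100 [-1.19  0.72]
```

```bash
python3 -m creep '[[[-0.04,0.14,0,0.5],[-0.09,0.27,0,1],[-0.16,0.4,0,1.5],[-0.23,0.52,0,2],[-0.31,0.64,0,2.5],[-0.41,0.75,0,3],[-0.51,0.84,0,3.5],[-0.62,0.93,0,4],[-0.74,1.01,0,4.5],[-0.87,1.08,0,5]]]'
```

```text
clock: 12.8
ee_pos: [0.5536, -0.0869, 0.1274]
eef_rot: [0.994, -0.11, 0.003, -0.002]
force: [6.9, 3.1, -1.0]
opening: 0.186
finger_force: 25.0
```

```bash
python3 -m creep '[[[-0.08,0.12,0,0.5],[-0.18,0.22,0,1],[-0.28,0.32,0,1.5],[-0.39,0.41,0,2],[-0.51,0.49,0,2.5],[-0.64,0.56,0,3],[-0.77,0.62,0,3.5],[-0.91,0.66,0,4],[-1.05,0.7,0,4.5],[-1.19,0.72,0,5]]]'
python3 -c "
from h import *
o=st(); d=np.array(o['ee_pos'])-case(-103,-60,0); print(np.hypot(*d[:2]),9.3-np.degrees(np.arctan2(d[1],d[0])))"
```

```text
clock: 13.63
ee_pos: [0.4994, -0.1051, 0.1274]
eef_rot: [0.932, -0.364, 0.001, -0.001]
force: [2.4, 2.6, 2.0]
opening: 0.189
finger_force: 25.0
{'clock': 13.633, 'joint_positions': [-0.346, 0.236, 1.767, 0.003, 1.136, 1.968], 'ee_pos': [0.499, -0.105, 0.127], 'eef_rot': [0.932, -0.364, 0.001, -0.001], 'force': [2.439, 2.589, 1.989], 'finger_force': 24.995, 'opening': 0.189}
0.06457761177997823 104.96033988463911
```

```bash
python3 -m creep '[[[0,0,0,0],[0,0,0,0],[0,0,0,0],[0,0,-0.1,0],[0,0,-0.3,0],[0,0,-0.6,0],[0,0,-0.9,0],[0,0,-1.2,0],[0,0,-1.4,0],[0,0,-1.5,0]]]' 0.55
python3 -c "
from h import *
T=case(-105,30,104); print(to(T+[0,0,.066]),to(T-[0,0,.0188]));o=st(); print((np.degrees(2*np.arctan2(o['eef_rot'][1],o['eef_rot'][0]))-9.3)/6)"
```

```text
clock: 14.47
ee_pos: [0.4989, -0.1062, 0.1887]
eef_rot: [0.932, -0.362, 0.001, 0.0]
force: [0.4, 0.2, -0.4]
opening: 0.548
finger_force: 0.0
[-2.77 -2.68  0.46] [-2.78 -2.68  2.58]
{'clock': 14.467, 'joint_positions': [-0.346, 0.187, 1.669, -0.0, 1.283, 1.965], 'ee_pos': [0.499, -0.106, 0.189], 'eef_rot': [0.932, -0.362, 0.001, 0.0], 'force': [0.417, 0.243, -0.427], 'finger_force': 0.0, 'opening': 0.548}
-8.617898973430632
```

```bash
python3 -m creep '[[[-0.2,-0.2,0,-0.9],[-0.6,-0.55,0,-1.8],[-1,-0.95,0,-2.8],[-1.4,-1.35,0.1,-3.8],[-1.8,-1.75,0.2,-4.8],[-2.2,-2.1,0.3,-5.8],[-2.5,-2.4,0.4,-6.8],[-2.7,-2.6,0.45,-7.7],[-2.77,-2.68,0.45,-8.4],[-2.77,-2.68,0.45,-8.65]]]'
python3 -m creep '[[[0,0,0.2,0],[0,0,0.5,0],[0,0,0.8,0],[0,0,1.1,0],[0,0,1.4,0],[0,0,1.7,0],[0,0,1.9,0],[0,0,2,0],[0,0,2.1,0],[0,0,2.1,0]]]'
python3 -c "
from h import *
T=case(-105,30,104); print(to(T-[0,0,.0188]));o=st(); print((np.degrees(2*np.arctan2(o['eef_rot'][1],o['eef_rot'][0]))-9.3)/6)
snap('side','s3'); snap('top','t3')
cv2.imwrite('pics/b3.png',cv2.resize(np.hstack([cv2.imread('pics/t3.png')[140:340,250:450],cv2.imread('pics/s3.png')[130:330,260:460]]),(800,400)))"
```

```text
clock: 15.3
ee_pos: [0.488, 0.0492, 0.1687]
eef_rot: [0.996, 0.085, -0.001, -0.0]
force: [-0.2, 0.1, -0.3]
opening: 0.549
finger_force: 0.0
clock: 16.13
ee_pos: [0.4882, 0.0479, 0.0844]
eef_rot: [0.997, 0.082, -0.001, -0.0]
force: [0.3, 0.2, -0.3]
opening: 0.553
finger_force: 0.0
[ 0.02  0.01 -0.02]
{'clock': 16.133, 'joint_positions': [-0.044, 0.254, 1.866, -0.0, 1.022, 1.362], 'ee_pos': [0.488, 0.048, 0.084], 'eef_rot': [0.997, 0.082, -0.001, -0.0], 'force': [0.325, 0.174, -0.334], 'finger_force': 0.0, 'opening': 0.553}
0.02649968282216027
```

View pics/b3.png

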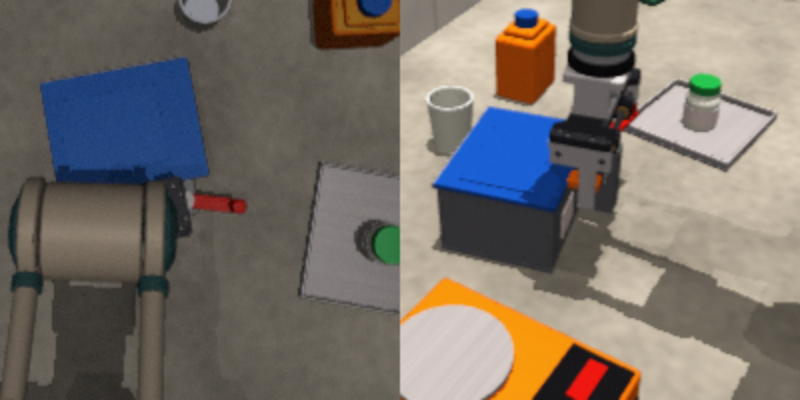

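The lever now points sideways, clear of the lid (knob at (240,206) in the left crop), and the fingers straddle the orange tab at (585,180) in the right crop.

```bash
python3 -m creep '[[[0,0,0,0],[0,0,0,0],[0,0,0,0],[0,0,0,0],[0,0,0,0],[0,0,0,0],[0,0,0,0],[0,0,0,0],[0,0,0,0],[0,0,0,0]]]' 0.1 40
python3 -c "
from h import *
s=np.sin;c=np.cos
p=lambda a:np.array([-180*c(a)+4*s(a),-(180*s(a)+4*c(a))])/40
for b,e in((0,34),(34,68),(68,100)):
  print([((p(np.radians(b+(e-b)*i/10))-p(np.radians(b))).round(2)).tolist() for i in range(1,11)])"
```

```text
clock: 17.07
ee_pos: [0.4889, 0.0471, 0.0853]
eef_rot: [0.997, 0.083, 0.0, 0.001]
force: [-0.3, -4.3, 2.5]
opening: 0.249
finger_force: 40.0
[[0.01, -0.27], [0.04, -0.53], [0.09, -0.8], [0.15, -1.06], [0.23, -1.31], [0.32, -1.56], [0.42, -1.81], [0.54, -2.05], [0.68, -2.28], [0.83, -2.5]]
[[0.16, -0.21], [0.33, -0.42], [0.52, -0.61], [0.71, -0.79], [0.92, -0.96], [1.14, -1.12], [1.36, -1.26], [1.59, -1.39], [1.83, -1.51], [2.08, -1.61]]
[[0.24, -0.08], [0.48, -0.15], [0.72, -0.21], [0.97, -0.25], [1.22, -0.28], [1.47, -0.29], [1.72, -0.29], [1.98, -0.28], [2.23, -0.25], [2.47, -0.2]]
```

```bash
python3 -m creep '[[[0.01,0,-0.27,0],[0.04,0,-0.53,0],[0.09,0,-0.8,0],[0.15,0,-1.06,0],[0.23,0,-1.31,0],[0.32,0,-1.56,0],[0.42,0,-1.81,0],[0.54,0,-2.05,0],[0.68,0,-2.28,0],[0.83,0,-2.5,0]]]'
```

```text
clock: 17.9
ee_pos: [0.5205, 0.0523, 0.1841]
eef_rot: [0.997, 0.083, -0.002, 0.001]
force: [2.6, -5.1, -6.2]
opening: 0.25
finger_force: 40.0
```

```bash
python3 -m creep '[[[0.16,0,-0.21,0],[0.33,0,-0.42,0],[0.52,0,-0.61,0],[0.71,0,-0.79,0],[0.92,0,-0.96,0],[1.14,0,-1.12,0],[1.36,0,-1.26,0],[1.59,0,-1.39,0],[1.83,0,-1.51,0],[2.08,0,-1.61,0]]]'
```

```text
clock: 18.73
ee_pos: [0.6002, 0.0657, 0.2477]
eef_rot: [0.997, 0.082, -0.005, 0.001]
force: [-4.0, -6.1, -2.6]
opening: 0.25
finger_force: 40.0
```

```bash
python3 -m creep '[[[0.24,0,-0.08,0],[0.48,0,-0.15,0],[0.72,0,-0.21,0],[0.97,0,-0.25,0],[1.22,0,-0.28,0],[1.47,0,-0.29,0],[1.72,0,-0.29,0],[1.98,0,-0.28,0],[2.23,0,-0.25,0],[2.47,0,-0.2,0]]]'
python3 -c "
from h import *
o=st(); t=tocase(o['ee_pos']); print(t, np.degrees(np.arctan2(t[2]+18.8-100,75-t[0])))"
```

```text
clock: 19.57
ee_pos: [0.6999, 0.0823, 0.2588]
eef_rot: [0.997, 0.082, -0.001, 0.001]
force: [-2.2, -3.2, 8.2]
opening: 0.236
finger_force: 40.0
{'clock': 19.567, 'joint_positions': [0.02, 0.461, 1.09, -0.002, 1.593, 1.425], 'ee_pos': [0.7, 0.082, 0.259], 'eef_rot': [0.997, 0.082, -0.001, 0.001], 'force': [-2.207, -3.236, 8.22], 'finger_force': 39.995, 'opening': 0.236}
[108.5  30.1 258.8] 100.68197349176378
```

```bash
python3 -m creep '[[[0,0,0,0],[0,0,0,0],[0,0,0,0],[0,0,-0.1,0],[0,0,-0.3,0],[0,0,-0.6,0],[0,0,-0.9,0],[0,0,-1.2,0],[0,0,-1.4,0],[0,0,-1.5,0]]]' 0.5
python3 -m creep '[[[-0.3,0,0,0],[-0.9,0,0,0],[-1.6,0,0,0],[-2.3,0,0,0],[-3,0,0,0],[-3.7,0,0,0],[-4.4,0,0,0],[-5.1,0,0,0],[-5.7,0,0,0],[-6,0,0,0]]]' 0.7
python3 -c "
from h import *
snap('side','s4'); snap('top','t4')
cv2.imwrite('pics/b4.png',cv2.resize(np.hstack([cv2.imread('pics/t4.png')[130:280,240:390],cv2.imread('pics/s4.png')[130:280,250:400]]),(800,400),interpolation=cv2.INTER_CUBIC));st()"
```

```text
clock: 20.4
ee_pos: [0.7011, 0.0837, 0.3197]
eef_rot: [0.997, 0.083, 0.002, -0.0]
force: [0.9, 0.2, 0.3]
opening: 0.5
finger_force: 0.0
clock: 21.23
ee_pos: [0.461, 0.0438, 0.3179]
eef_rot: [0.997, 0.083, -0.0, -0.0]
force: [-0.4, -0.4, 0.7]
opening: 0.7
finger_force: 0.0
{'clock': 21.333, 'joint_positions': [-0.055, 0.059, 1.503, 0.0, 1.578, 1.35], 'ee_pos': [0.463, 0.044, 0.318], 'eef_rot': [0.997, 0.082, 0.001, 0.0], 'force': [-0.156, -0.293, -0.01], 'finger_force': 0.0, 'opening': 0.7}
```

View pics/b4.png

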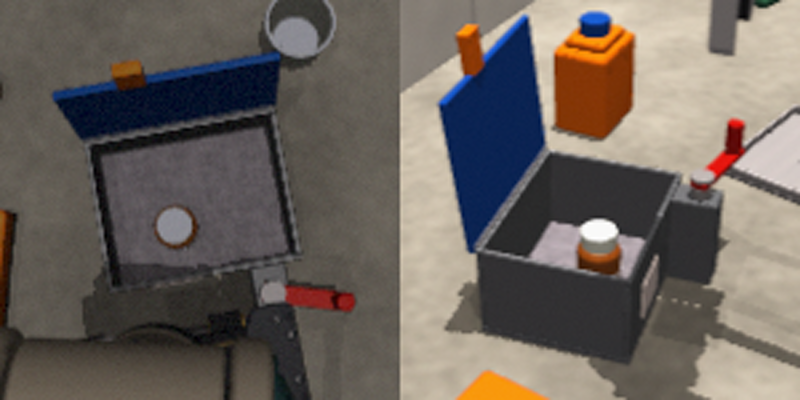

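The lid stands open past upright and the latch is clear. The bottle's white cap is at (175,226) in the left crop and (600,235) in the right one.

Run:
```python
from m import *
t=cv2.imread("pics/t4.png")[...,::-1].copy(); s=cv2.imread("pics/s4.png")[...,::-1].copy()
def cap(im,roi,thr):
    g=cv2.cvtColor(im,cv2.COLOR_RGB2GRAY); a,b,c,d=roi; m=np.zeros_like(g); m[c:d,a:b]=(g[c:d,a:b]>thr)*255
    c=max(cv2.findContours(m,0,1)[0],key=cv2.contourArea); return c
c=cap(t,(296,316,204,225),150); r=cv2.minEnclosingCircle(c); u=cen(c); print(u,r); p=plane("top",*u,.095); print(p,tocase(p))
c2=cap(s,(317,333,210,226),150); v=cen(c2); print(v,cv2.boundingRect(c2)); print(tri(u,v))
print("cap px",r[1]*2*(1.016)/391.7)
B=np.array([*p[:2],0]); print(to(B+[0,0,.16]),to(B+[0,0,.038]))
```

```text
Traceback (most recent call last):
ValueError: max() iterable argument is empty
```

Run:
```python
from m import *
t=cv2.imread("pics/t4.png")[...,::-1].copy(); s=cv2.imread("pics/s4.png")[...,::-1].copy()
def cap(im,roi):
    g=cv2.cvtColor(im,cv2.COLOR_RGB2HSV); a,b,c,d=roi; w=g[c:d,a:b]; thr=0.8*np.percentile(w[...,2],97); print("thr",thr)
    m=np.zeros(g.shape[:2],np.uint8); m[c:d,a:b]=((w[...,2]>thr)&(w[...,1]<60))*255
    return max(cv2.findContours(m,0,1)[0],key=cv2.contourArea)
c=cap(t,(296,316,204,225)); r=cv2.minEnclosingCircle(c); u=cen(c); print(u,r); p=plane("top",*u,.095); print(p,tocase(p))
c2=cap(s,(315,335,208,226)); v=cen(c2); print(v,cv2.boundingRect(c2)); print(tri(u,v))
print("cap mm",r[1]*2*1016/391.7)
B=np.array([*p[:2],0]); print(to(B+[0,0,.16]),to(B+[0,0,.038]))
```

```text
thr 119.2
[304.86291486 214.11544012] ((304.89251708984375, 214.19158935546875), 6.488891124725342)
[0.57286182 0.05286831 0.095     ] [-21.6  21.6  95. ]
thr 199.20000000000002
[324.09259259 215.95138889] (317, 212, 15, 9)
(array([0.57361351, 0.05323768, 0.09392515]), np.float64(0.0015295374669731165))
cap mm 33.66205454542225
[2.75 0.23 3.96] [2.75 0.23 7.01]
```

```bash
python3 -m creep '[[[0.3,0,0.2,0],[0.7,0.05,0.6,0],[1.2,0.1,1.1,0],[1.7,0.15,1.6,0],[2.1,0.2,2.1,0],[2.5,0.23,2.6,0],[2.7,0.23,3.1,0],[2.75,0.23,3.5,0],[2.75,0.23,3.8,0],[2.75,0.23,3.95,0]]]' 0.7
python3 -m creep '[[[0,0,0.2,0],[0,0,0.6,0],[0,0,1,0],[0,0,1.4,0],[0,0,1.8,0],[0,0,2.2,0],[0,0,2.6,0],[0,0,2.9,0],[0,0,3.05,0],[0,0,3.05,0]]]'
python3 -c "
from h import *
print(to([.5732,.053,.038])); st()"
```

```text
clock: 22.17
ee_pos: [0.5753, 0.0534, 0.1553]
eef_rot: [0.997, 0.083, -0.002, -0.0]
force: [-0.4, 0.2, 0.1]
opening: 0.699
finger_force: 0.0
clock: 23.0
ee_pos: [0.5739, 0.053, 0.036]
eef_rot: [0.997, 0.083, -0.001, -0.0]
force: [0.4, 0.1, 0.3]
opening: 0.7
finger_force: 0.0
[-0.02 -0.   -0.05]
{'clock': 23.0, 'joint_positions': [-0.029, 0.421, 1.742, 0.0, 0.98, 1.377], 'ee_pos': [0.574, 0.053, 0.036], 'eef_rot': [0.997, 0.083, -0.001, -0.0], 'force': [0.405, 0.092, 0.299], 'finger_force': 0.0, 'opening': 0.7}
```

```bash
python3 -m creep '[[[0,0,0,0],[0,0,0,0],[0,0,0,0],[0,0,0,0],[0,0,0,0],[0,0,0,0],[0,0,0,0],[0,0,0,0],[0,0,0,0],[0,0,0,0]]]' 0.2 25
python3 -m creep '[[[0,0,-0.1,0],[0,0,-0.3,0],[0,0,-0.7,0],[0,0,-1.2,0],[0,0,-1.7,0],[0,0,-2.2,0],[0,0,-2.7,0],[0,0,-3.2,0],[0,0,-3.6,0],[0,0,-3.8,0]]]'
python3 -c "
from h import *
print(to([.5217,.3251,.21])); st()"
```

```text
clock: 23.83
ee_pos: [0.5749, 0.0529, 0.0383]
eef_rot: [0.997, 0.083, 0.001, 0.0]
force: [-0.3, 0.2, 4.9]
opening: 0.461
finger_force: 25.0
clock: 24.67
ee_pos: [0.5747, 0.0529, 0.1918]
eef_rot: [0.997, 0.083, 0.001, 0.0]
force: [0.4, 0.4, -1.8]
opening: 0.461
finger_force: 25.0
[-0.19 -6.93 -0.46]
{'clock': 24.667, 'joint_positions': [-0.029, 0.285, 1.526, -0.0, 1.328, 1.377], 'ee_pos': [0.575, 0.053, 0.192], 'eef_rot': [0.997, 0.083, 0.001, 0.0], 'force': [0.411, 0.435, -1.824], 'finger_force': 25.0, 'opening': 0.461}
```

```bash
python3 -m creep '[[[0,-0.3,0,0],[0,-0.9,0,0],[-0.05,-1.6,0,0],[-0.1,-2.4,0,0],[-0.1,-3.2,0,0],[-0.1,-4,0,0],[-0.15,-4.8,0,0],[-0.2,-5.6,0,0],[-0.2,-6.3,0,0],[-0.2,-6.8,0,0]]]'
python3 -m creep '[[[0,-0.1,0.1,0],[0,-0.13,0.3,0],[0,-0.13,0.6,0],[0,-0.13,0.9,0],[0,-0.13,1.2,0],[0,-0.13,1.5,0],[0,-0.13,1.75,0],[0,-0.13,1.95,0],[0,-0.13,2.05,0],[0,-0.13,2.1,0]]]'
python3 -c "
from h import *
print(to([.5217,.3251,.0945])); st()
snap('side','s5'); snap('top','t5')
cv2.imwrite('pics/b5.png',cv2.resize(np.hstack([cv2.imread('pics/t5.png')[160:310,130:280],cv2.imread('pics/s5.png')[200:400,200:400][::1,::1][:150,:150]]),(800,400),interpolation=cv2.INTER_CUBIC))"
```

```text
clock: 25.5
ee_pos: [0.5189, 0.3229, 0.1877]
eef_rot: [0.997, 0.084, -0.002, -0.0]
force: [0.6, -0.1, -1.6]
opening: 0.462
finger_force: 25.0
clock: 26.33
ee_pos: [0.5202, 0.3243, 0.1044]
eef_rot: [0.997, 0.082, -0.001, 0.0]
force: [-0.1, -0.2, -1.3]
opening: 0.461
finger_force: 25.0
[ 0.04 -0.01  0.25]
{'clock': 26.333, 'joint_positions': [0.444, 0.402, 1.574, -0.0, 1.167, 1.85], 'ee_pos': [0.52, 0.324, 0.104], 'eef_rot': [0.997, 0.082, -0.001, 0.0], 'force': [-0.066, -0.162, -1.286], 'finger_force': 25.0, 'opening': 0.461}
```

View pics/b5.png

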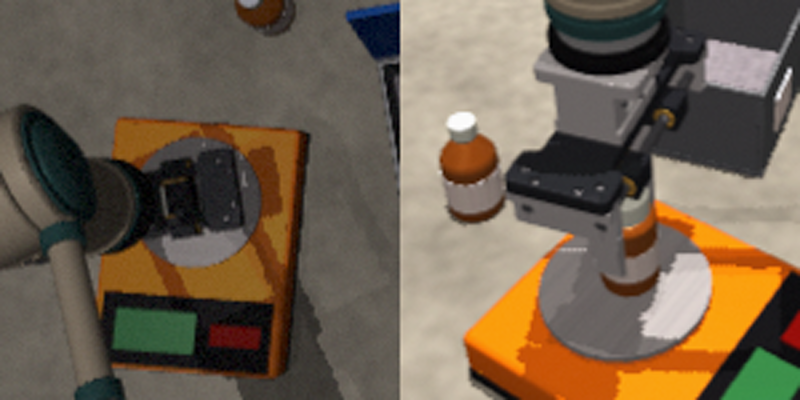

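The bottle hangs upright just over the middle of the pan, its base at about (632,285) in the right crop. I'll lower it slowly.

```bash
python3 -m creep '[[[0,0,0.04,0],[0,0,0.08,0],[0,0,0.12,0],[0,0,0.15,0],[0,0,0.18,0],[0,0,0.2,0],[0,0,0.21,0],[0,0,0.22,0],[0,0,0.22,0],[0,0,0.22,0]]]'
```

```text
clock: 27.27
ee_pos: [0.5206, 0.325, 0.0966]
eef_rot: [0.997, 0.083, 0.0, 0.0]
force: [-0.1, -0.4, -2.0]
opening: 0.463
finger_force: 25.0
```

```bash
python3 -m creep '[[[0,0,0.01,0],[0,0,0.02,0],[0,0,0.03,0],[0,0,0.04,0],[0,0,0.05,0],[0,0,0.06,0],[0,0,0.07,0],[0,0,0.07,0],[0,0,0.07,0],[0,0,0.07,0]]]'
```

```text
clock: 28.1
ee_pos: [0.5206, 0.325, 0.0943]
eef_rot: [0.997, 0.083, 0.0, -0.0]
force: [-1.9, -1.6, 3.7]
opening: 0.459
finger_force: 25.0
```

```bash
python3 -m creep '[[[0,0,0,0],[0,0,0,0],[0,0,0,0],[0,0,0,0],[0,0,0,0],[0,0,0,0],[0,0,0,0],[0,0,0,0],[0,0,-0.05,0],[0,0,-0.15,0]]]' 0.75
python3 -m creep '[[[0,0,-0.3,0],[0,0,-0.8,0],[0,0,-1.3,0],[0,0,-1.8,0],[0,0,-2.3,0],[0,0,-2.8,0],[0,0,-3.2,0],[0,0,-3.5,0],[0,0,-3.7,0],[0,0,-3.8,0]]]'
python3 -m creep '[[[-0.3,0,0,0],[-0.8,0,0,0],[-1.4,0,0,0],[-2,0,0,0],[-2.6,0,0,0],[-3.2,0,0,0],[-3.8,0,0,0],[-4.3,0,0,0],[-4.6,0,0,0],[-4.7,0,0,0]]]'
python3 -c "
from h import *
snap('side','s6'); snap('top','t6'); st()
cv2.imwrite('pics/b6.png',np.hstack([cv2.imread('pics/t6.png')[100:400,120:520],cv2.imread('pics/s6.png')[100:400,120:520]]))"
```

```text
clock: 28.93
ee_pos: [0.5202, 0.3248, 0.0996]
eef_rot: [0.997, 0.083, -0.0, 0.0]
force: [1.3, -0.6, 0.1]
opening: 0.749
finger_force: 0.0
clock: 29.77
ee_pos: [0.521, 0.3253, 0.2535]
eef_rot: [0.997, 0.083, 0.001, -0.0]
force: [0.1, 0.4, -0.4]
opening: 0.748
finger_force: 0.0
clock: 30.6
ee_pos: [0.3332, 0.2936, 0.2517]
eef_rot: [0.997, 0.083, -0.0, 0.0]
force: [0.2, -0.3, 0.6]
opening: 0.753
finger_force: 0.0
{'clock': 30.7, 'joint_positions': [0.564, 0.052, 1.67, -0.0, 1.418, 1.969], 'ee_pos': [0.335, 0.294, 0.252], 'eef_rot': [0.997, 0.083, 0.0, -0.0], 'force': [-0.127, 0.058, 0.562], 'finger_force': 0.0, 'opening': 0.749}
```

View pics/b6.png

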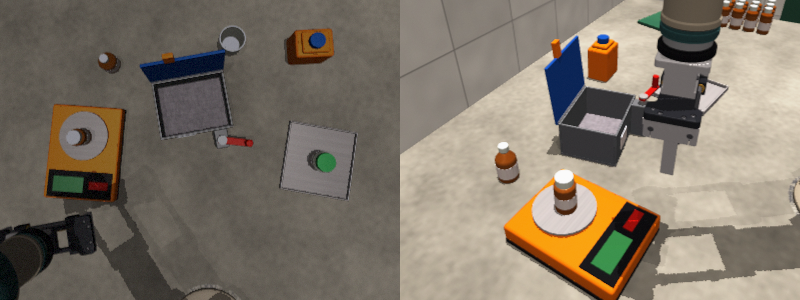

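The bottle stands upright mid-pan (left crop (77,137), right crop (565,192)), the jar stands in the tray (324,161), the lid is open, the latch is clear, and the bystanders haven't moved.

```bash
python3 -c "
from rig import robot
print(robot.job_done())"
```

```text
the job is handed in; nothing more can be done
None
```

I handed the job in at about 31 s of the 67 s: the jar is upright in the tray, the latch is swung clear (about 1.83 rad), the lid is open past upright (about 1.74 rad), the bottle stands upright on the middle of the balance pan, and the last pictures show the other things where they were.

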